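# Lengthen the long-armed rack cradle by one hole

## Robot

A 6-joint arm with a two-finger parallel gripper is mounted at the origin on a cart in front of the work surface, level with it; the furniture and walls round the work are solid. World frame = base frame: x ahead of the robot, y to its left, z up, the work surface at z = 0. Lengths are in m, angles in rad, forces in N, time in s.
With the tool pointing down it reaches from about 0.35 to 0.85 m from the base axis. Payload 8.1 kg.
Tool frame: the origin (TCP) lies at the very end of the fingers, on their centre line; the grasp point (between the pads) lies 19 mm behind it; z points along the fingers, y is the direction in which the jaws open and shut (so a half turn about z gives the same grasp; the last joint's range is limited). The gripper opens to 93 mm and grips with 3 to 60 N. Pads are 15 mm wide; open, the fingers measure 128 mm over their backs; the gripper's body (75 mm by 188 mm) begins 65 mm behind the grasp point.
Start: joints at [-1.427, 0.13, 1.488, -0, 1.523, -0.085], TCP at [0.136, -0.584, 0.219] pointing down, gripper open.
Joint ranges: [-2.96, 2.96], [-0.89, 2.26], [0.02, 2.5], [-1.34, 4.48], [0, 2.73], [-2.66, 2.66]. Speed limits (rad/s): [2.39, 2.39, 2.79, 3.14, 3.14, 3.14].

## Interface

Orientations are given as a rotation vector (axis times angle).
In Python, from plant import robot gives the robot as it stands.
- The arm moves only by the shell command python3 -m inch 'ROWS' [FORCE]. ROWS is JSON, a list that holds one entry, the list of rows, each a list of 7 numbers: the shift along the tool's x, y, z in cm, then the turn, a rotation vector about the tool's x, y, z in degrees, then the gripper command: -1 is fully open, 1 is shut, values between are in proportion. A call has 1 to 5 rows; each row shifts and turns the commanded pose from where the row before left it, along the tool's axes as they then stand; what a row does not reach is not made up. A row lasts 1/10 s, in which the tool goes at most 50 mm and 8.59 degrees, less where a joint would pass 70% of its speed; a pose out of reach is approached as far as the arm can. A call with a gripper value outside its range is refused whole. The fingers move at their own pace and stop on an object; FORCE is the grip in N (left out, the last holds). Time passes only in rows, so rows that do not move let the fingers close. It gives the time, the measured TCP pose, the force and the opening at its end, in the units of the state.
- robot.read_state(): the state, without advancing time (a new reading comes with each control period).
- robot.read_camera(name): name is "scene" or "top" or "wrist"; returns a dict with "image" (480x640x3 uint8, blue, green, red), "K" (3x3 intrinsics, pixels), "distortion" ([k1, k2, p1, p2, k3] as OpenCV has them; the pictures are not rectified), "R" (3x3) and "t" (3): a world point X has camera coordinates R X + t; the wrist camera has in their place "tool_from_camera" (4x4, takes a point from camera to tool coordinates, whose origin is the TCP and whose axes are the flange's). Camera axes: x right, y down, z forward; pixel columns grow to the right and rows downward; lengths in m; the calibration is good to about 2 mm. A picture is of the moment at which its call begins: read the wrist's pose just before it. There is no depth.
- robot.close_job(): hands the job in, once; it reports no verdict.
The state is a dict: "t": time; "q": joint angles; "dq": joint speeds; "joint_torque": joint torques, N m; "tool_pos": TCP position; "orientation": TCP orientation; "force": force on the tool from outside, world axes, zero at the start; "wrist_torque": the same for the moment, N m; "opening": finger opening in m.
Only numpy, scipy, OpenCV 4.12 (cv2) and the standard library are available. Lean on these libraries where they do the work, as an engineer would, in place of code of your own. Each camera call takes 0.05 s, during which the arm holds its last target. There are 200 camera calls.

## Task

A longer tube rack has to fit between the arms of the rack cradle with the longer side arms, which is now one hole too short for it. Press that cradle's black spring pin down flush, keep it down while you slide it and its end arm out (lengthening the cradle) to the very next hole, and let the pin spring up there. Leave the other cradle, the one with short side arms, as it is.

Things in the scene. Friction and masses are not known exactly. Their poses are not given: they have to be found in the camera images.
- long_cradle: Cradle with long arms, fixed: aluminium tube 39 mm wide, 140 long, flat top 40 mm up, three 25 mm holes at 40 mm pitch joined by an 11 mm slot. Grey arm plates 44 mm high reach 90 mm sideways from its middle line, one at its fixed end, one on the steel tube that slides out. Origin on the worktop below the starting hole, the one nearest the fixed arm; x = sliding-out direction, y = side of the arms.
- long_knob (a point): Centre (half-way up) of the upright black round knob on the long-armed cradle's spring pin: 26 mm across, 30 tall, straight-sided; pin up, its foot is 52 and its top 82 mm above the worktop. Axes as the cradle's. Nothing else within 80 mm is higher than 44 mm. To press it fully, fingers holding it must leave 12 mm or more between their tips and the tube's top. It moves with joints long_slide and long_pin.
- long_slide (a joint): Travel of the inner tube with its end arm and pin, m: 0 in the starting hole, 0.040 in the next, 0.080 in the last; grows as the cradle gets longer. Friction about 1 N, play 1.5 mm in a hole. Locked unless the pin is pressed.
- long_pin (a joint): How far the pin is pressed, m: 0 up (locked in a hole), 0.011 fully down (knob's foot 1 mm above the tube). It unlocks at about 0.008, and between holes the tube keeps it down there. Spring 3 N at the top, 8 N fully down. Let go within 5 mm of a hole, its chamfered end centres itself and springs up.
- short_knob (a point): Centre of the like knob on the other cradle, to be left alone: same tube, knob and pin, but its arms reach only 50 mm sideways from its middle line. Axes as for the other. A tall microscope stands behind and between the two cradles (about x 0.67 to 0.9, y -0.12 to 0.12), clear of both: approach from the robot's side.

How it is judged:
On the way, in this order (a step that is already met when the one before it is completed fails the run):
1. the long-armed cradle's pin is pressed down out of its hole (value of joint long_pin above 0.0065 m), for 0.05 s.
2. the long-armed cradle is slid out past the web between the holes (value of joint long_slide above 0.02 m).
At the end, for the whole second after the job is handed in: The long-armed cradle's inner tube stands at the next hole (40 mm out, within 5 mm), its pin sprung up to within 3 mm of its top position; the short-armed cradle's knob is within 8 mm of where it was (value of joint long_slide between 0.035 and 0.045 m and value of joint long_pin below 0.003 m and not (distance of short_knob from where it was at the start of the episode above 0.008 m)); the robot touches nothing.
It fails at once if the short-armed cradle's pin is pressed out of its hole or slid (distance of short_knob from where it was at the start of the episode above 0.008 m).
It also fails if it takes over 32 s, if anything falls off the work surface, if the arm or the gripper's body presses on something with over 40 N, if the wrist force passes 120 N, or if a joint passes its speed limit or range.

## Working session

There is one attempt and no reset: what is moved stays moved. The work goes in short steps, Python scripts to look and compute and a shell command to move; the robot and the scene stay as the last step left them, time stands still between calls to the robot, and variables do not carry over. Pictures are saved under pics/ and viewed, about 8 in all and at most 12, crops included, and the job is handed in when it is done.

```bash
mkdir -p pics; ls
cat > h.py <<'E'
from plant import robot
import numpy as np, cv2
def shot(name,fn):
    s=robot.read_state(); c=robot.read_camera(name); cv2.imwrite('pics/'+fn,c['image']); np.save('pics/'+fn+'.npy',np.array([c,s],dtype=object),allow_pickle=True); return c
def ray(c,uv):
    p=cv2.undistortPoints(np.array([[uv]],float),np.array(c['K']),np.array(c['distortion']))[0,0]
    R=np.array(c['R']);t=np.array(c['t']); return -R.T@t, R.T@np.array([p[0],p[1],1.])
def atz(c,uv,z):
    o,d=ray(c,uv); return o+d*(z-o[2])/d[2]
def tri(cs,uvs):
    A=0;b=0
    for c,uv in zip(cs,uvs):
        o,d=ray(c,uv); d=d/np.linalg.norm(d); P=np.eye(3)-np.outer(d,d); A=A+P; b=b+P@o
    return np.linalg.solve(A,b)
def load(fn): return np.load('pics/'+fn+'.npy',allow_pickle=True)
E
python3 - <<'E'
from h import *
a=shot('scene','s1.png');b=shot('top','t1.png')
print(robot.read_state())
E
```

```text
pics
{'t': 0.1, 'q': array([-1.42738531e+00,  1.31113713e-01,  1.48913975e+00, -3.64645075e-06,
        1.52297332e+00, -8.53808215e-02]), 'dq': array([-1.60502897e-03, -2.49523518e-04, -2.84073962e-03,  3.10735838e-05,
        1.20716021e-03,  1.44334760e-03]), 'joint_torque': array([ 6.45379369e-04, -5.61344719e+01, -4.93098342e+01,  7.71530997e-02,
        2.91447993e-02, -8.06269441e-05]), 'tool_pos': array([ 0.13604151, -0.58386752,  0.21769238]), 'orientation': array([-3.11943626e+00, -3.58415890e-01,  8.01449527e-05]), 'force': array([-0.07465734,  0.91585326, -0.15686842]), 'wrist_torque': array([-0.04796054,  0.02861468, -0.00434857]), 'opening': 0.09293416443594799}
```

View pics/t1.png

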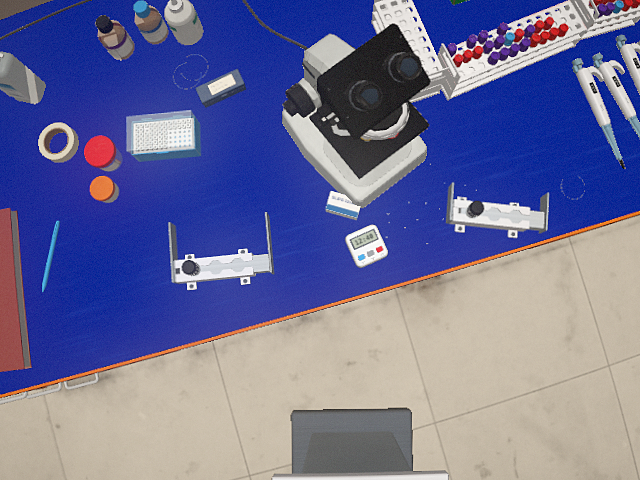

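View pics/s1.png

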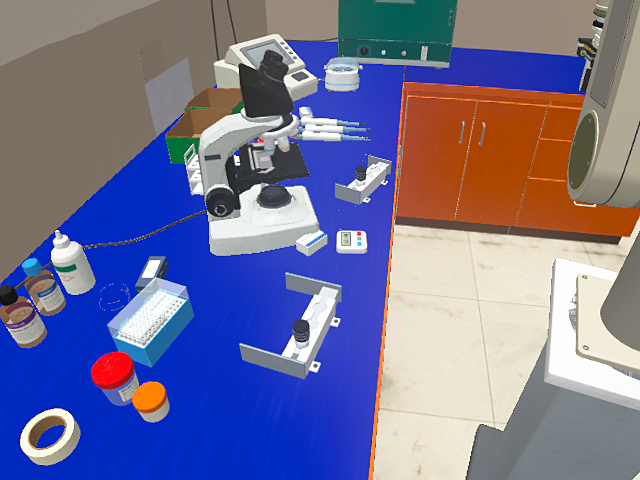

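The top view shows the long-armed cradle on the left (knob near (190,267), fixed arm at left x≈171, sliding arm at x≈270). The short-armed one is on the right (knob near (476,209)). In the scene view the long cradle's knob is near (301,333). I'll enlarge both for measuring.

Run:
```python
from h import *
a=cv2.imread('pics/t1.png')[205:300,155:285];b=cv2.imread('pics/s1.png')[265:385,235:350]
A=cv2.resize(a,None,fx=6,fy=6,interpolation=cv2.INTER_CUBIC)
B=cv2.resize(b,None,fx=5,fy=5,interpolation=cv2.INTER_CUBIC)
cv2.imwrite('pics/tc.png',A);cv2.imwrite('pics/sc.png',B)
```

```text
(no output)
```

View pics/tc.png

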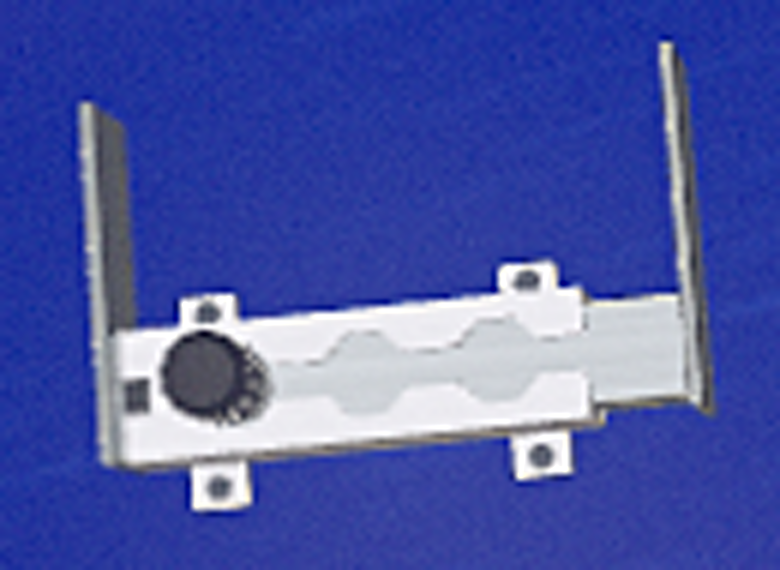

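View pics/sc.png

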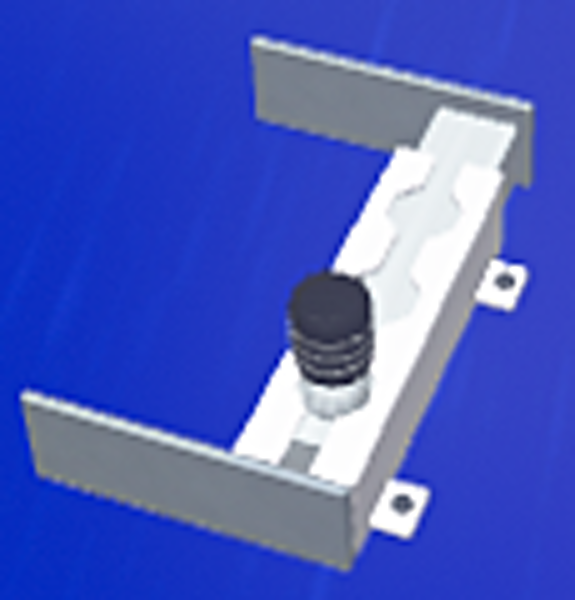

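Run:
```python
from h import *
T=load('t1.png')[0];S=load('s1.png')[0]
t=lambda x,y:(155+(x+.5)/6-.5,205+(y+.5)/6-.5)
s=lambda x,y:(235+(x+.5)/5-.5,265+(y+.5)/5-.5)
print('knob top T',atz(T,t(201,374),.082),'S',atz(S,s(330,306),.082),'tri',tri([T,S],[t(201,374),s(330,306)]))
P=lambda n,x,y,z=.04:print(n,atz(T,t(x,y),z))
P('h2',367,372);P('h3',495,360)
c=[atz(T,t(*q),.04) for q in [(118,330),(580,289),(598,418),(118,463)]]
print(np.array(c))
d1=c[1]-c[0];d2=c[2]-c[3];print(np.linalg.norm(d1),np.linalg.norm(c[0]-c[3]),[np.degrees(np.arctan2(d[1],d[0])) for d in(d1,d2)], (c[0]+c[3])/2,(c[1]+c[2])/2)
P('arm tip fixed',85,103,.044);P('arm base fixed',105,463,.044)
print('short knob',atz(T,(475,208),.082), T['K'][0])
from scipy.spatial.transform import Rotation as R
print(R.from_rotvec(robot.read_state()['orientation']).as_matrix())
```

```text
knob top T [0.52522526 0.29094868 0.082     ] S [0.52276032 0.29291887 0.082     ] tri [0.52466515 0.29124117 0.07964683]
h2 [0.52932323 0.25117781 0.04      ]
h3 [0.53218824 0.21274141 0.04      ]
[[0.54329673 0.32712272 0.04      ]
 [0.5528584  0.18730649 0.04      ]
 [0.51440516 0.18206624 0.04      ]
 [0.50339734 0.32661727 0.04      ]]
0.14014278901581087 0.039902599448024594 [np.float64(-86.08778052570761), np.float64(-85.64522783068443)] [0.52334703 0.32686999 0.04      ] [0.53363178 0.18468637 0.04      ]
arm tip fixed [0.61183561 0.33743067 0.044     ]
arm base fixed [0.50313525 0.32948646 0.044     ]
short knob [ 0.61708699 -0.20499847  0.082     ] [598.98139663   0.         323.31195288]
[[ 9.73941093e-01  2.26800995e-01 -2.37154519e-04]
 [ 2.26801078e-01 -9.73939760e-01  1.61683291e-03]
 [ 1.35725097e-04 -1.62848691e-03 -9.99998665e-01]]
```

The measurements agree:
- **Tube:** the top measures 140 × 40 mm.
- **Hole pitch:** about 39–40 mm.
- **Knob:** at about (0.525, 0.291), top about 0.080–0.082 high.
- **Slide-out direction:** yaw −85.9°.

Plan: swing over at the current height, then turn the jaws across the slide.

```bash
python3 -m inch '[[[3.5,-3.5,0,0,0,0,-1],[3.5,-3.5,0,0,0,0,-1],[3.5,-3.5,0,0,0,0,-1],[3.5,-3.5,0,0,0,0,-1],[3.5,-3.5,0,0,0,0,-1]]]'
python3 -m inch '[[[3.5,-3.5,0,0,0,0,-1],[3.5,-3.5,0,0,0,0,-1],[3.5,-3.5,0,0,0,0,-1],[3.5,-3.5,0,0,0,0,-1],[3.5,-3.5,0,0,0,0,-1]]]'
python3 -m inch '[[[1,-4.4,0,0,0,0,-1],[1,-4.4,0,0,0,0,-1],[1,-4.4,0,0,0,0,-1],[1,-4.4,0,0,0,0,-1],[1,-4.4,0,0,0,0,-1]]]'
python3 -m inch '[[[1,-4.4,0,0,0,0,-1],[1,-4.4,0,0,0,0,-1],[0,0,0,0,0,-8.1,-1],[0,0,0,0,0,-8.1,-1],[0,0,0,0,0,-8.1,-1]]]'
python3 -m inch '[[[0,0,0,0,0,-8.1,-1],[0,0,0,0,0,-8.1,-1],[0,0,0,0,0,-8.1,-1],[0,0,0,0,0,-8.1,-1],[0,0,0,0,0,-8.1,-1]]]'
python3 -m inch '[[[0,0,0,0,0,-8.1,-1],[0,0,0,0,0,-8.1,-1],[0,0,0,0,0,0,-1],[0,0,0,0,0,0,-1]]]'
cat >> h.py <<'E'
from scipy.spatial.transform import Rotation as Ro
def goto(x,y,z,yaw=94.1):
    s=robot.read_state(); R=Ro.from_rotvec(s['orientation']).as_matrix(); p=s['tool_pos']
    Rt=np.column_stack([[np.cos(np.radians(yaw)),np.sin(np.radians(yaw)),0],[np.sin(np.radians(yaw)),-np.cos(np.radians(yaw)),0],[0,0,-1]])
    print('t',round(s['t'],2),'pos',p.round(4),'F',s['force'].round(2),'open',round(s['opening'],4),'\nshift cm',(R.T@(np.array([x,y,z])-p)*100).round(2),'turn',np.degrees(Ro.from_matrix(R.T@Rt).as_rotvec()).round(2))
E
python3 -c "
from h import *
goto(.525,.291,.15)"
```

```text
t: 0.6
tool_pos: [0.2673, -0.3723, 0.2181]
orientation: [-3.121, -0.358, 0.0]
force: [1.0, 0.7, -0.1]
opening: 0.093
t: 1.1
tool_pos: [0.3981, -0.1621, 0.2185]
orientation: [3.121, 0.358, 0.0]
force: [0.2, -1.3, 0.6]
opening: 0.093
t: 1.6
tool_pos: [0.3958, 0.0633, 0.2185]
orientation: [3.121, 0.358, 0.0]
force: [1.1, -0.3, 0.4]
opening: 0.0929
t: 2.1
tool_pos: [0.3954, 0.1524, 0.2182]
orientation: [-2.972, -1.019, 0.002]
force: [0.8, -0.5, 0.3]
opening: 0.0931
t: 2.6
tool_pos: [0.3956, 0.1517, 0.2182]
orientation: [-2.437, -1.982, 0.001]
force: [0.6, -0.3, -0.5]
opening: 0.093
t: 3.0
tool_pos: [0.3958, 0.1517, 0.2184]
orientation: [-2.145, -2.295, 0.001]
force: [0.0, -0.2, 0.2]
opening: 0.0929
t 3.0 pos [0.3958 0.1517 0.2184] F [ 0.04 -0.22  0.18] open 0.0929 
shift cm [13.03 13.84  6.83] turn [-0.03  0.   -0.24]
```

```bash
python3 -m inch '[[[3.26,3.46,0.5,0,0,0,-1],[3.26,3.46,1,0,0,0,-1],[3.26,3.46,1.4,0,0,0,-1],[3.26,3.46,1.4,0,0,0,-1],[0,0,2.5,0,0,-0.2,-1]]]'
python3 -m inch '[[[0,0,0,0,0,0,-1],[0,0,0,0,0,0,-1]]]'
python3 - <<'E'
from h import *
goto(.525,.291,.058)
s=robot.read_state(); c=shot('wrist','w1.png')
M=np.linalg.inv(np.array(c['tool_from_camera'])); R=Ro.from_rotvec(s['orientation']).as_matrix()
img=c['image'].copy()
for X in [(.525,.291,.082),(.5293,.2512,.04),(.5322,.2127,.04)]:
    pt=R.T@(np.array(X)-s['tool_pos']); pc=M[:3,:3]@pt+M[:3,3]
    uv=cv2.projectPoints(pc[None],np.zeros(3),np.zeros(3),np.array(c['K']),np.array(c['distortion']))[0][0,0]; print(X,uv.round(1),pc.round(3))
    cv2.drawMarker(img,tuple(int(v) for v in uv.round()),(0,255,0),0,14,1)
cv2.imwrite('pics/w1m.png',img); print(c['K'][0])
E
```

```text
t: 3.5
tool_pos: [0.5275, 0.2954, 0.1488]
orientation: [-2.139, -2.301, -0.002]
force: [-0.8, -1.2, -0.6]
opening: 0.0928
t: 3.7
tool_pos: [0.5238, 0.2912, 0.1502]
orientation: [-2.138, -2.301, 0.003]
force: [0.2, -0.5, 0.4]
opening: 0.0929
t 3.7 pos [0.5238 0.2912 0.1502] F [ 0.18 -0.48  0.41] open 0.0929 
shift cm [-0.03  0.14  9.22] turn [-0.12  0.05  0.09]
(0.525, 0.291, 0.082) [317.2 248.2] [0.001 0.01  0.25 ]
(0.5293, 0.2512, 0.04) [318.6 275.5] [0.003 0.035 0.302]
(0.5322, 0.2127, 0.04) [318.5 315.1] [0.003 0.072 0.314]
[352.84097118   0.         315.38181921]
```

View pics/w1m.png

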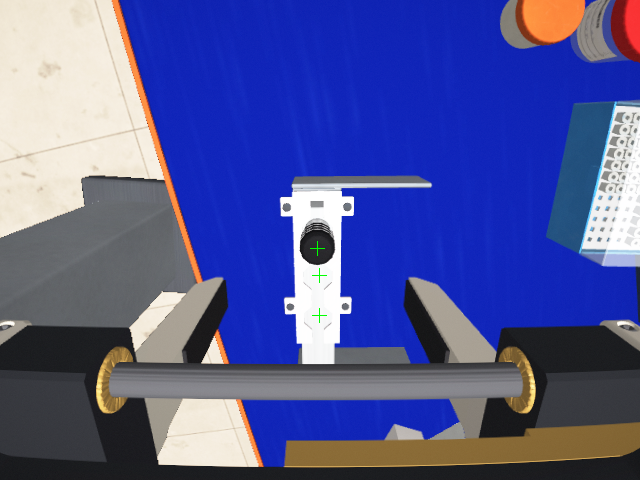

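The wrist view shows the knob cap at (317,248), right under its projected mark, and the tube runs straight across the jaw direction. I'll descend to tip height ≈57 mm and close gently.

```bash
python3 -m inch '[[[0,0.13,3,0,0,0,-1],[0,0,3,0,0,0,-1],[0,0,2.3,0,0,0,-1],[0,0,1,0,0,0,-1],[0,0,0,0,0,0,-1]]]' && python3 -c "
from h import *
goto(.525,.291,.057)"
python3 -m inch '[[[0,0,0,0,0,0,1],[0,0,0,0,0,0,1],[0,0,0,0,0,0,1],[0,0,0,0,0,0,1],[0,0,0,0,0,0,1]]]' 10
python3 -m inch '[[[0,0,0,0,0,0,1],[0,0,0,0,0,0,1],[0,0,0,0,0,0,1]]]'
```

```text
t: 4.25
tool_pos: [0.5256, 0.2913, 0.0581]
orientation: [-2.138, -2.302, 0.0]
force: [-0.3, -0.1, 1.2]
opening: 0.0931
t 4.25 pos [0.5256 0.2913 0.0581] F [-0.32 -0.14  1.19] open 0.0931 
shift cm [-0.02 -0.06  0.11] turn [-0.01  0.    0.14]
t: 4.75
tool_pos: [0.5262, 0.2919, 0.0581]
orientation: [2.136, 2.303, 0.001]
force: [-0.1, -0.1, -0.5]
opening: 0.0576
t: 5.05
tool_pos: [0.5258, 0.2918, 0.0575]
orientation: [-2.136, -2.303, 0.0]
force: [-1.0, 0.2, -0.1]
opening: 0.0336
```

```bash
python3 -m inch '[[[0,0,0,0,0,0,1],[0,0,0,0,0,0,1],[0,0,0,0,0,0,1]]]'
python3 -m inch '[[[0,0,0,0,0,0,1],[0,0,0,0,0,0,1],[0,0,0,0,0,0,1]]]' 40
```

```text
t: 5.35
tool_pos: [0.5251, 0.2917, 0.0574]
orientation: [-2.136, -2.303, 0.002]
force: [-4.9, -0.3, 3.3]
opening: 0.0255
t: 5.65
tool_pos: [0.525, 0.2918, 0.0574]
orientation: [-2.135, -2.303, 0.002]
force: [-5.0, -0.7, 2.8]
opening: 0.0255
```

Knob gripped (25.5 mm opening, small side force). Now press.

```bash
python3 -m inch '[[[0,0,0.3,0,0,0,1],[0,0,0.3,0,0,0,1],[0,0,0.3,0,0,0,1],[0,0,0.2,0,0,0,1],[0,0,0,0,0,0,1]]]'
```

```text
t: 6.15
tool_pos: [0.5251, 0.2918, 0.0467]
orientation: [-2.136, -2.303, 0.002]
force: [-7.1, -1.3, 6.9]
opening: 0.0249
```

```bash
python3 -m inch '[[[0,0,0.05,0,0,0,1],[-0.2,0,0,0,0,0,1],[-0.2,0,0,0,0,0,1],[-0.3,0,0,0,0,0,1],[-0.3,0,0,0,0,0,1]]]'
```

```text
t: 6.65
tool_pos: [0.5259, 0.2823, 0.0466]
orientation: [-2.135, -2.303, 0.001]
force: [-8.3, 1.4, 7.6]
opening: 0.0247
```

Side force is only about 1–2 N, so it slides freely. Continuing to 40 mm.

```bash
python3 -m inch '[[[-0.6,0,0,0,0,0,1],[-0.6,0,0,0,0,0,1],[-0.6,0,0,0,0,0,1],[-0.6,0,0,0,0,0,1],[-0.4,0,0,0,0,0,1]]]'
python3 -m inch '[[[-0.2,0,0,0,0,0,1],[0,0,0,0,0,0,1],[0,0,0,0,0,0,1]]]'
python3 - <<'E'
from h import *
goto(.525+.0715*.04,.2918-.9974*.04,.0467)
c=shot('top','t2.png'); shot('scene','s2.png')
a=cv2.resize(c['image'][205:300,155:285],None,fx=5,fy=5,interpolation=cv2.INTER_CUBIC); cv2.imwrite('pics/t2c.png',a)
E
```

```text
t: 7.15
tool_pos: [0.5282, 0.254, 0.0466]
orientation: [-2.136, -2.303, 0.001]
force: [-7.1, 1.3, 6.5]
opening: 0.0252
t: 7.45
tool_pos: [0.5283, 0.2518, 0.0466]
orientation: [-2.136, -2.303, 0.002]
force: [-6.3, -1.6, 6.7]
opening: 0.0252
t 7.45 pos [0.5283 0.2518 0.0466] F [-6.33 -1.65  6.67] open 0.0252 
shift cm [ 0.01 -0.05 -0.01] turn [-0.07  0.01  0.21]
```

View pics/t2c.png

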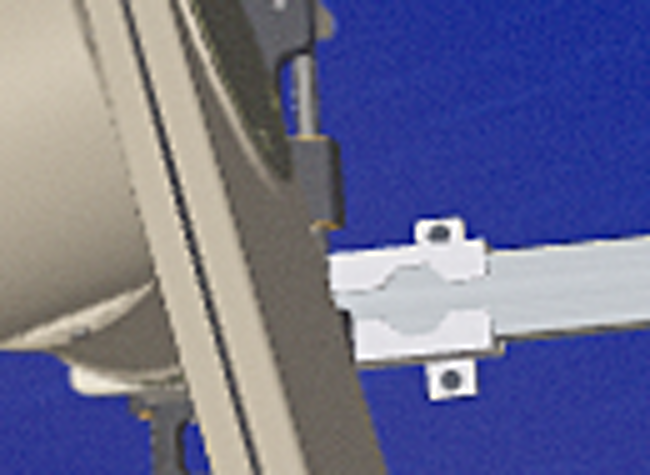

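The picture shows the inner tube well out, its arm now beyond the crop edge, and the arm hiding the knob. I'll let the pin rise under control, then open.

```bash
python3 -m inch '[[[0,0,-0.3,0,0,0,1],[0,0,-0.3,0,0,0,1],[0,0,-0.3,0,0,0,1],[0,0,-0.15,0,0,0,1],[0,0,0,0,0,0,1]]]'
python3 -m inch '[[[0,0,0,0,0,0,-1],[0,0,0,0,0,0,-1],[0,0,0,0,0,0,-1],[0,0,0,0,0,0,-1],[0,0,0,0,0,0,-1]]]'
python3 -m inch '[[[0,0,0,0,0,0,-1],[0,0,0,0,0,0,-1],[0,0,0,0,0,0,-1],[0,0,0,0,0,0,-1],[0,0,0,0,0,0,-1]]]'
```

```text
t: 8.05
tool_pos: [0.5283, 0.2518, 0.0568]
orientation: [-2.136, -2.303, 0.002]
force: [-4.5, -1.0, 3.1]
opening: 0.0252
t: 8.55
tool_pos: [0.5291, 0.2519, 0.0567]
orientation: [2.136, 2.303, 0.0]
force: [1.2, -0.1, 0.1]
opening: 0.0609
t: 9.05
tool_pos: [0.529, 0.2519, 0.0567]
orientation: [2.136, 2.303, 0.0]
force: [-0.4, -0.4, -0.0]
opening: 0.0926
```

Go straight up, then back towards the robot to clear the top camera's view, and check.

```bash
python3 -m inch '[[[0,0,-3,0,0,0,-1],[0,0,-4,0,0,0,-1],[0,0,-5,0,0,0,-1],[0,-3,-3,0,0,0,-1],[0,-4,0,0,0,0,-1]]]'
python3 -m inch '[[[-4,-2,0,0,0,0,-1],[-4.8,0,0,0,0,0,-1],[-4.8,0,0,0,0,0,-1],[-4.8,0,0,0,0,0,-1],[-4.8,0,0,0,0,0,-1]]]'
python3 -m inch '[[[0,0,0,0,0,0,-1],[0,0,0,0,0,0,-1]]]'
python3 - <<'E'
from h import *
c=shot('top','t3.png'); d=shot('scene','s3.png')
a=cv2.resize(c['image'][205:300,155:315],None,fx=4,fy=4,interpolation=cv2.INTER_CUBIC)
b=cv2.resize(d['image'][250:370,245:365],None,fx=4,fy=4,interpolation=cv2.INTER_CUBIC)[:,:]
im=np.zeros((600,800,3),np.uint8); im[:380,:640]=a; cv2.imwrite('pics/t3c.png',a); cv2.imwrite('pics/s3c.png',b)
E
```

```text
t: 9.55
tool_pos: [0.4622, 0.2477, 0.213]
orientation: [2.135, 2.299, 0.015]
force: [0.5, 0.8, 0.4]
opening: 0.0928
t: 10.05
tool_pos: [0.4564, 0.0122, 0.207]
orientation: [2.135, 2.303, 0.001]
force: [0.6, 0.2, 0.1]
opening: 0.0928
t: 10.25
tool_pos: [0.4566, 0.013, 0.2067]
orientation: [-2.14, -2.3, -0.001]
force: [1.0, 0.4, -0.4]
opening: 0.0933
```

View pics/t3c.png

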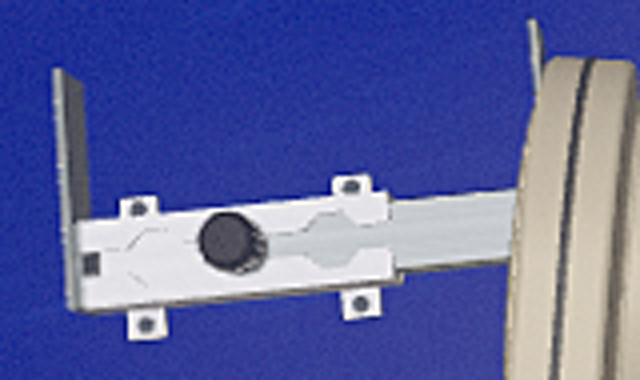

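View pics/s3c.png

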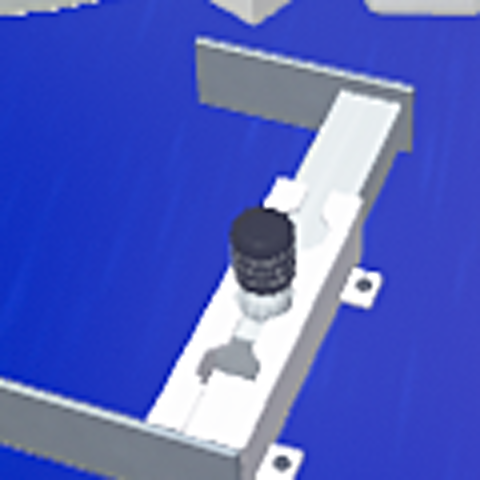

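The top crop shows the knob cap at (227,241), in the middle hole. The scene crop shows the cap at (263,230), standing up with the bright pin collar visible below it. I'll check this numerically, check the short knob too, and hand in.

Run:
```python
from h import *
T=load('t3.png')[0];S=load('s3.png')[0]; T1=load('t1.png')[0]; S1=load('s1.png')[0]
u=(155+227.5/4-.5,205+241.5/4-.5); v=(245+263.5/4-.5,250+230.5/4-.5)
p=tri([T,S],[u,v]); print('knob top',p, 'slide',(p-np.array([.52467,.29124,.0796]))@[.0715,-.9974,0])
for a,b,(y0,y1,x0,x1) in [(T1,T,(190,240,440,555)),(S1,S,(150,210,325,400))]:
    print('short cradle image diff',cv2.absdiff(a['image'][y0:y1,x0:x1],b['image'][y0:y1,x0:x1]).mean())
print(robot.read_state()['force'], robot.read_state()['t'])
if abs(p[2]-.08)<.005: print(robot.close_job())
```

```text
knob top [0.5277114  0.25043375 0.08025975] slide 0.040917618022331154
short cradle image diff 8.172985507246377
short cradle image diff 5.4585185185185185
[0.53294388 0.99721628 0.1052988 ] 10.35
the job is handed in; nothing more can be done
None
```

The long-armed cradle is now one hole longer. I gripped its knob with the jaws across the slide and pressed it about 11 mm (vertical force 7–8 N). I then slid it 40 mm, let the pin rise and opened the gripper. I backed the gripper away and handed the job in; it reports no verdict. The robot clock read about 10.4 s of the 32 s allowed.

**Final checks**
- **Slide:** the two cameras put the knob 40.9 mm from its start, against 40 ± 5 mm.
- **Pin:** the knob top measured 80.3 mm up, against 79.6 mm measured the same way before the move, so the pin is up.
- **Contact:** the gripper was well clear and the wrist force about 1 N, in line with free-air readings.

**Not confirmed:** my before/after image comparison of the short-armed cradle was inconclusive. It averaged 5–8 grey levels of difference; I didn't find out whether that is noise, shadow or the arm in view. I didn't re-measure its knob. The gripper was about 0.2 m up whenever it passed that cradle, so it should not have been touched.

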